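Shut the test kiln and set its pull-to-turn dial

TASK

Get the small test kiln ready: first swing its open lid fully shut, then set the black safety dial on top of the grey controller box to the red mark. The dial is locked while it is down: pull it straight up, turn it until its white pointer points at the red mark, then push it all the way back down. Leave the other things on the counter where they are.

Things in the scene. Friction and masses are not known exactly. Their poses are not given: they have to be found in the camera images.
- kiln: box-shaped steel bench kiln, 180x180 mm, 105 mm high without the lid, fixed to the counter; origin under its centre on the counter, z up, front faces its own -x (towards the robot when its yaw is 0; it is turned by up to 0.2 rad). It stands either left or right of the controller. A small clay pot stands inside and stays there.
- kiln_lid (a joint): opening angle of the kiln's lid, rad: 0 shut, about 0.9 to 1.3 at the start, at most 1.45. The lid is a steel plate 180x180 mm and 22 mm thick, hinged along the kiln's rear (+x) top edge; its outer face is free to be pushed. The hinge is stiff (0.6 N m plus the lid's weight of 0.45 kg): the lid stays where it is left and must be pushed down all the way. A black bar handle stands 25 mm out from the middle of its free edge.
- lid_hinge (a point): middle of the lid's hinge line, on the underside of the lid, at the kiln's rear top edge (90 mm behind the kiln's centre, 106 mm up); the hinge line runs along the kiln's y
- lid_front_edge (a point): middle of the lid's free edge, on its outer (top) face; 180 mm from the hinge line and 22 mm from the lid's underside
- controller: grey controller box, 150x150 mm, 55 mm high, with a dark round plate (radius 60 mm) on its top, fixed to the counter; origin under its centre on the counter, z up, front faces its own -x (turned by up to 0.2 rad). The dial's axis is vertical through its centre.
- dial_pull (a joint): height to which the dial is pulled up, m: 0 fully home (down), 0.016 fully up; a friction of about 4 N holds it at any height. Below about 0.009 the dial is locked against turning by teeth inside, except for a play of about 0.06 rad either way at a mark; it goes down fully only when its pointer is at a mark (within about 0.06 rad; its rounded pin helps it in from a little further) or at off (a yellow stroke on the plate).
- dial_turn (a joint): angle of the dial, rad, growing clockwise as seen from above; range 0 to 1.45. 0 to 0.12 is off (the start, anywhere in there); the three marks lie at about 0.55, 0.97 and 1.39. Turns easily (0.03 N m) when up and stays where it is left.
- dial_grip (a point): centre of the dial's raised grip bar, on the dial's axis; the upright bar is 62 mm long, 16 mm wide and 30 mm high (15 mm above and below this point) on a round black skirt of radius 34 mm, whose upper face is 14 mm below this point. With the dial home this point is 84 mm above the counter. The point's axes do not follow the bar: the bar runs along the level line from this point to dial_pointer.
- dial_pointer (a point): point towards which the dial's white pointer line points: 52 mm out from the axis along the grip bar, 26 mm below dial_grip; it turns and rises with the dial
- red_mark: round red button, 12 mm across and 3 mm high, on the controller's top, 52 mm from the dial's axis, its origin at its underside; it is at any one of the three marks
- white_mark_1: round white button like the red one, at another mark, not to be chosen
- white_mark_2: round white button like the red one, at the third mark, not to be chosen
- green_bowl: green glazed bowl, 125 mm wide, 69 mm high; a bystander, origin under its centre
- water_pot: speckled cream pot, 68 mm wide, 63 mm high; a bystander, origin under its centre
- clay_skull: small clay skull, 83x56x59 mm, fragile; a bystander, origin under its centre
- masking_tape: roll of tape lying flat, 96 mm wide, 25 mm high; a bystander, origin under its centre
- texture_pad: flat bubbled pad, 72x55x9 mm; a bystander, origin under its centre
- slip_bottle: white squeeze bottle with red nozzle, standing, 41 mm wide, 112 mm high; a bystander, origin under its centre
- loop_tool: wooden loop tool lying flat, 177 mm long; a bystander, origin under its centre
- slip_pot: squat white pot at the back, 67 mm wide, 34 mm high; a bystander, origin under its centre

How it is judged (in metres and radians):
On the way, in this order (a step that is already met when the one before it is completed fails the run):
1. the kiln's lid is shut (value of joint kiln_lid below 0.03 rad), for 0.2 s.
2. with the lid shut, the dial is pulled up, out of its lock (value of joint kiln_lid below 0.03 rad and value of joint dial_pull above 0.01 m), for 0.1 s.
3. the dial is pushed fully home with its pointer at the red mark (horizontal distance between dial_pointer and red_mark below 0.007 m and value of joint dial_pull below 0.002 m), for 0.2 s.
At the end, for the whole second after the job is handed in: The lid is shut (within 0.03 rad), the dial's pointer is at the red mark (pointer point within 7 mm of the mark, seen from above) and the dial is fully down (within 2 mm) (all of step 3 and value of joint kiln_lid below 0.03 rad); the robot touches nothing.
It fails at once if one of the bystanders is moved more than 30 mm or tipped over (distance of any of green_bowl, water_pot, clay_skull, masking_tape, texture_pad, slip_bottle, loop_tool, slip_pot from where it was at the start of the episode above 0.03 m or angle between any of green_bowl, water_pot, clay_skull, masking_tape, texture_pad, slip_bottle, loop_tool, slip_pot's own z axis and vertical above 0.5 rad).
It also fails if it takes over 61 s, if anything falls off the work surface, if the arm or the gripper's body presses on something with over 40 N, if the wrist force passes 120 N, or if a joint passes its speed limit or range.

ROBOT

A 6-joint arm with a two-finger parallel gripper is mounted at the origin on a cart in front of the work surface, level with it; the furniture and walls round the work are solid. World frame = base frame: x ahead of the robot, y to its left, z up, the work surface at z = 0. Lengths are in m, angles in degrees, forces in N, time in s.
With the tool pointing down it reaches from about 0.25 to 0.85 m from the base axis. Payload 12.5 kg.
Tool frame: the origin (TCP) lies at the very end of the fingers, on their centre line; the grasp point (between the pads) lies 19 mm behind it; z points along the fingers, y is the line along which they close (so a half turn about z gives the same grasp; the last joint's range is limited). The gripper opens to 93 mm and grips with 3 to 60 N. Pads are 15 mm wide; open, the fingers measure 128 mm over their backs; the gripper's body (75 mm by 188 mm) begins 65 mm behind the grasp point.
Start: joints at [-68.617, 20.094, 94.641, -0, 65.266, -4.847], TCP at [0.243, -0.493, 0.219] pointing down, gripper open.
Joint ranges: [-157.81, 157.81], [-45, 120.19], [0.68, 151.7], [-89.99, 269.99], [4.06, 180], [-164.3, 164.3]. Speed limits (degrees/s): [127.2, 127.2, 159.86, 180, 180, 180].

INTERFACE

Orientations are given as a 3x3 rotation matrix whose columns are the frame's x, y, z axes.
In Python, from rig import ctrl, grab_frame gives the robot as it stands. The module is installed in compiled form; this text tells all that it offers.
- The arm moves only by the tool drive_tool, never from a script. Its argument "plan" is one flat list of numbers, 7 for each row, row after row: the turn, a rotation vector about the tool's x, y, z normalised to -1 to 1, where 1 is 10 degrees, then the shift along the tool's x, y, z normalised to -1 to 1, where 1 is 0.04 m, then the finger opening in mm, from 0 to 93. In form: [ax, ay, az, tx, ty, tz, hand, ax, ay, az, tx, ty, tz, hand, ...]. A call has 1 to 12 rows; each row shifts and turns the commanded pose from where the row before left it, along the tool's axes as they then stand; what a row does not reach is not made up. A row lasts 1/8 s, in which the tool goes at most 62.5 mm and 10.7 degrees, less where a joint would pass 70% of its speed; a pose out of reach is approached as far as the arm can. A call with a number of a shift or a turn outside -1 to 1 is refused whole. A call with a gripper value outside its range is refused whole. The fingers move at their own pace and stop on an object; the grip force is fixed at half the most. Time passes only in rows, so rows that do not move let the fingers close. It gives the time, the measured TCP pose, the force, the opening and the grip force at its end, in the units of the state.
- ctrl.read_state(): the state, without advancing time (a new reading comes with each control period).
- grab_frame(name): name is "scene" or "side" or "wrist"; returns a dict with "image" (420x560x3 uint8, red, green, blue), "intrinsics" (3x3 intrinsics, pixels), "D" ([k1, k2, p1, p2, k3] as OpenCV has them; the pictures are not rectified), "view" (4x4, takes a point from world to camera coordinates). Camera axes: x right, y down, z forward; pixel columns grow to the right and rows downward; lengths in m; the calibration is good to about 2 mm. A picture is of the moment at which its call begins. There is no depth.
- ctrl.sign_off(): hands the job in; it is judged then, once.
The state is a dict: "clock": time; "joint_positions": joint angles; "qvel": joint speeds; "effort": joint torques, N m; "tool_pos": TCP position; "orientation": TCP orientation; "ft_force": force on the tool from outside, world axes, zero at the start; "torque": the same for the moment, N m; "grip_width": finger opening in m; "gripper_force": force on a finger pad.
Only numpy, scipy, OpenCV 4.12 (cv2) and the standard library are available. Lean on these libraries where they do the work, as an engineer would, in place of code of your own. Each camera call takes 0.05 s, during which the arm holds its last target. There are 200 camera calls.

## Working session

There is one attempt and no reset: what is moved stays moved. The work goes in short steps, Python scripts to look and compute and a tool call to move; the robot and the scene stay as the last step left them, time stands still between calls to the robot, and variables do not carry over. Pictures are saved under pics/ and viewed, at most 10 in all, crops included, and the job is handed in when it is done.

Besides the shell and the picture viewer there is one more tool, called after ">>>" by a JSON object that holds its "fn" and its "kwargs". drive_tool: Moves the arm, as the interface text tells. Scaled input: -1 to 1 covers 0.04 m each way for a shift and 10 degrees each way for a turn. Its arguments: {"type":"object","properties":{"plan":{"type":"array","items":{"type":"number"}}},"required":["plan"]}

```bash
mkdir -p pics; python3 - <<'E'
from rig import ctrl, grab_frame
import cv2,pickle
s=ctrl.read_state();print(s['clock'],s['tool_pos'],s['orientation'],s['grip_width'])
d={}
for n in ("scene","side"):
    f=grab_frame(n);d[n]=f;cv2.imwrite(f"pics/{n}0.png",cv2.resize(f['image'][:,:,::-1],(784,588),interpolation=cv2.INTER_CUBIC))
    print(n,f['view'].round(3).tolist(),f['intrinsics'].tolist(),f['D'])
pickle.dump(d,open('d0.pkl','wb'))
E
```

```text
0.0 [ 0.2429676  -0.49303862  0.21808924] [[ 8.97038831e-01  4.41951519e-01 -4.36622071e-04]
 [ 4.41951726e-01 -8.97038176e-01  1.08742271e-03]
 [ 8.89214526e-05 -1.16842628e-03 -9.99999313e-01]] 0.09285858066860676
scene [[0.897, -0.442, 0.019, -0.483], [-0.294, -0.627, -0.722, 0.259], [0.33, 0.642, -0.692, 1.698], [0.0, 0.0, 0.0, 1.0]] [[529.5067999737595, 0.0, 271.4668988210072], [0.0, 529.5067999737595, 209.41860504973533], [0.0, 0.0, 1.0]] [-0.03762742  0.          0.          0.          0.        ]
side [[0.984, -0.178, 0.016, -0.532], [-0.106, -0.653, -0.75, 0.178], [0.144, 0.736, -0.661, 1.62], [0.0, 0.0, 0.0, 1.0]] [[498.0926792078618, 0.0, 280.4358437288609], [0.0, 498.0926792078618, 196.52203256631427], [0.0, 0.0, 1.0]] [0.04248152 0.         0.         0.         0.        ]
```

View pics/scene0.png

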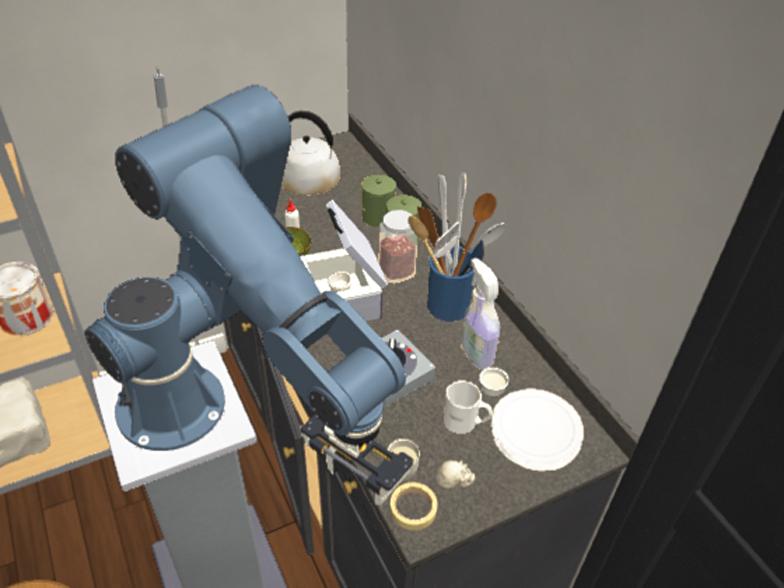

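View pics/side0.png

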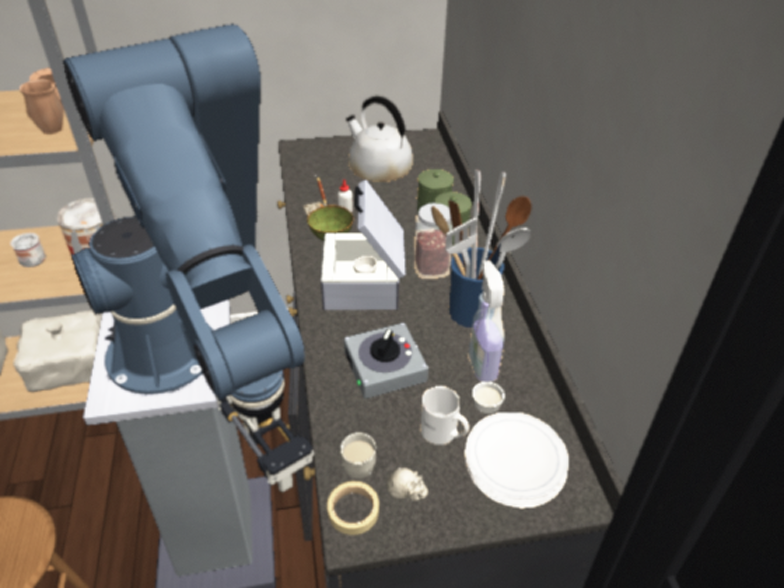

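```bash
python3 - <<'E'
import cv2,pickle,numpy as np
im=pickle.load(open('d0.pkl','rb'))['side']['image'][:,:,::-1]
a=cv2.resize(im[125:225,222:302],None,fx=5,fy=5,interpolation=cv2.INTER_CUBIC)
b=cv2.resize(im[226:288,242:308],None,fx=6,fy=6,interpolation=cv2.INTER_CUBIC)
c=np.zeros((500,800,3),np.uint8);c[:,:400]=a;c[:372,400:796]=b
cv2.imwrite('pics/crop1.png',c)
E
```

```text
(no output)
```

View pics/crop1.png

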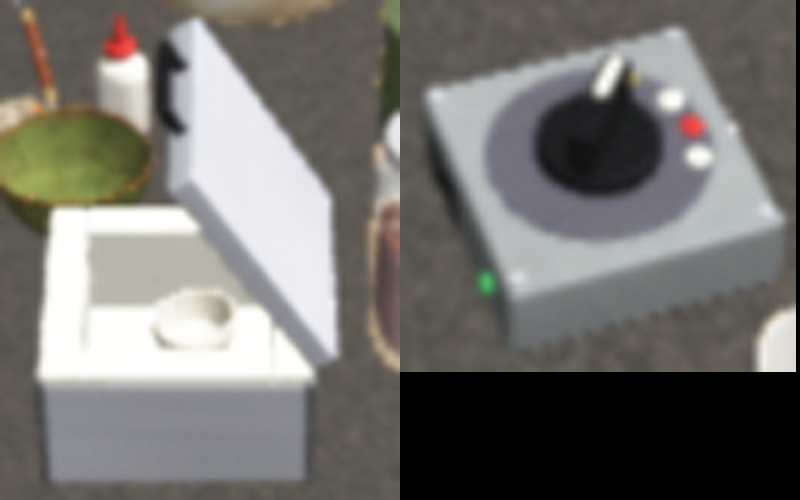

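```bash
cat > h.py <<'E'
import numpy as np,cv2
def proj(f,P):
    V=np.array(f['view']);return cv2.projectPoints(np.array(P,float),cv2.Rodrigues(V[:3,:3])[0],V[:3,3],np.array(f['intrinsics']),np.array(f['D'],float))[0][:,0]
def onplane(f,uv,z):
    V=np.array(f['view']);p=cv2.undistortPoints(np.array(uv,float).reshape(-1,1,2),np.array(f['intrinsics']),np.array(f['D'],float))[:,0]
    d=np.c_[p,np.ones(len(p))]@V[:3,:3];o=-V[:3,:3].T@V[:3,3]
    return o+d*((z-o[2])/d[:,2])[:,None]
def Rz(a):c,s=np.cos(a),np.sin(a);return np.array([[c,-s,0],[s,c,0],[0,0,1]])
E
python3 - <<'E'
import pickle;from h import *
from scipy.optimize import least_squares
f=pickle.load(open('d0.pkl','rb'))['side']
K=np.array([[50,207],[40,382],[48,480],[308,480],[197,18],[187,182],[340,352],[330,195],[320,368],[170,192]])/5+[222,125]
def kp(p):
    x,y,a,t=p;d=np.array([-np.cos(t),0,np.sin(t)]);n=np.array([np.sin(t),0,np.cos(t)]);h=lambda s:np.array([.09,s*.09,.106])
    L=[[-.09,.09,.105],[-.09,-.09,.105],[-.09,-.09,0],[.09,-.09,0],h(1)+.022*n+.18*d,h(-1)+.022*n+.18*d,h(-1)+.022*n,h(1)+.022*n,h(-1),h(-1)+.18*d]
    return np.array(L)@Rz(a).T+[x,y,0]
r=least_squares(lambda p:(proj(f,kp(p))-K).ravel(),[.5,.3,0,1.1],loss='soft_l1');print(r.x,r.fun.reshape(-1,2).round(1).tolist())
print(kp(r.x).round(3).tolist())
C=(np.array([[430,93],[680,30],[783,222],[513,287],[513,345],[783,275]])-[400,0])/6+[242,226]
def cp(p):
    x,y,a=p;w=.075;return np.array([[-w,w,.055],[w,w,.055],[w,-w,.055],[-w,-w,.055],[-w,-w,0],[w,-w,0]])@Rz(a).T+[x,y,0]
q=least_squares(lambda p:(proj(f,cp(p))-C).ravel(),[.5,0,0],loss='soft_l1');print(q.x,q.fun.reshape(-1,2).round(1).tolist())
M=(np.array([[671,99],[692,126],[699,157],[632,78]])-[400,0])/6+[242,226]
P=onplane(f,M,.058)-[*q.x[:2],0];print(P.round(3).tolist(),np.degrees(np.arctan2(P[:,1],P[:,0])),np.hypot(P[:,0],P[:,1]))
P=onplane(f,(np.array([[607,75]])-[400,0])/6+[242,226],.095)-[*q.x[:2],0];print(P,np.degrees(np.arctan2(P[:,1],P[:,0])))
B=onplane(f,np.array([[330,222],[345,188],[320,195],[360,440],[405,483],[353,505],[440,415],[380,200]])/1.4,.05);print(B.round(3).tolist())
E
```

```text
[ 0.4856292   0.1491443  -0.14612956  1.00363782] [[0.6, 0.2], [0.5, -1.5], [0.4, 1.4], [0.3, 0.8], [-1.0, -0.7], [1.2, -1.2], [0.2, 1.0], [-0.2, -0.7], [-1.5, 0.5], [-1.3, -0.1]]
[[0.41, 0.251, 0.105], [0.383, 0.073, 0.105], [0.383, 0.073, 0.0], [0.562, 0.047, 0.0], [0.51, 0.236, 0.27], [0.484, 0.058, 0.27], [0.58, 0.044, 0.118], [0.606, 0.222, 0.118], [0.562, 0.047, 0.106], [0.466, 0.061, 0.258]]
[ 0.50093395 -0.12998336  0.17614289] [[-1.5, -1.6], [0.6, -2.2], [1.0, -1.4], [-0.4, 0.5], [-0.2, 2.5], [0.2, 1.4]]
[[0.042, 0.025, 0.058], [0.049, 0.004, 0.058], [0.048, -0.018, 0.058], [0.024, 0.043, 0.058]] [ 30.745281     4.68748925 -20.38791744  60.86668779] [0.04858047 0.04914466 0.05158192 0.04953025]
[[0.00484086 0.01275704 0.095     ]] [69.21995854]
[[0.432, 0.37, 0.05], [0.494, 0.527, 0.05], [0.418, 0.502, 0.05], [0.411, -0.352, 0.05], [0.48, -0.461, 0.05], [0.378, -0.489, 0.05], [0.581, -0.319, 0.05], [0.585, 0.451, 0.05]]
```

>>> {"fn": "drive_tool", "kwargs": {"plan": [0, 0, 0.86, 0, 0, -0.9, 0, 0, 0, 0.86, 0, 0, -0.9, 0, 0, 0, 0.86, 0, 0, -0.9, 0, 0, 0, 0.86, 0, 0, -0.9, 0, 0, 0, 0, 0, 0, 0, 0]}}

```text
clock: 0.72
tool_pos: [0.2434, -0.494, 0.3649]
orientation: [[0.99, -0.143, 0.002], [-0.143, -0.99, -0.004], [0.002, 0.004, -1.0]]
ft_force: [-0.1, 0.1, -0.3]
grip_width: 0.0478
gripper_force: 0.0
```

```bash
cat >> h.py <<'E'
def tri(f,a,g,b):
    def ray(f,p):
        V=np.array(f['view']);o=-V[:3,:3].T@V[:3,3];return o,onplane(f,[p],0)[0]-o
    o1,d1=ray(f,a);o2,d2=ray(g,b);s=np.linalg.lstsq(np.c_[d1,-d2],o2-o1,rcond=None)[0]
    return (o1+s[0]*d1+o2+s[1]*d2)/2
E
python3 - <<'E'
import pickle;from h import *
d=pickle.load(open('d0.pkl','rb'));S,D=d['scene'],d['side']
for n,a,b in [('woodL',(418,226),(438,215)),('wood2',(428,213),(455,205)),('spatL',(443,178),(477,175)),('bottletop',(291,205),(344,186)),('jartop',(400,222),(434,213))]:
    print(n,tri(S,np.array(a)/1.4,D,np.array(b)/1.4).round(3))
E
```

```text
woodL [0.638 0.016 0.304]
wood2 [0.687 0.056 0.298]
spatL [0.745 0.096 0.35 ]
bottletop [0.484 0.461 0.104]
jartop [0.666 0.152 0.208]
```

>>> {"fn": "drive_tool", "kwargs": {"plan": [0, 0, 0, 0.28, -0.98, 0, 0, 0, 0, 0, 0.28, -0.98, 0, 0, 0, 0, 0, 0.28, -0.98, 0, 0, 0, 0, 0, 0.28, -0.98, 0, 0, 0, 0, 0, 0.28, -0.98, 0, 0, 0, 0, 0, 0.28, -0.98, 0, 0, 0, 0, 0, 0.28, -0.98, 0, 0, 0, 0, 0, 0.28, -0.98, 0, 0, 0, 0, 0, 0.28, -0.98, 0, 0, 0, 0, 0, 0.28, -0.98, 0, 0, 0, 0, 0, 0.28, -0.98, 0, 0, 0, 0, 0, 0, 0, 0, 0]}}

```text
clock: 2.22
tool_pos: [0.4265, -0.0822, 0.3614]
orientation: [[0.99, -0.138, -0.002], [-0.138, -0.99, 0.001], [-0.002, -0.001, -1.0]]
ft_force: [-0.0, -0.1, -0.0]
grip_width: 0.0005
gripper_force: 0.0
```

>>> {"fn": "drive_tool", "kwargs": {"plan": [0, 0, 0, 0.28, -0.98, 0, 0, 0, 0, 0, 0.28, -0.98, 0, 0, 0, 0, 0, 0.28, -0.98, 0, 0, 0, 0, 0, 0.28, -0.98, 0, 0, 0, 0, 0, 0.28, -0.98, 0, 0, 0, 0, 0, 0.28, -0.98, 0, 0, 0, 0, 0, 0, 0, 0, 0]}}

```text
clock: 3.1
tool_pos: [0.5266, 0.14, 0.3611]
orientation: [[0.99, -0.139, -0.002], [-0.139, -0.99, -0.0], [-0.002, 0.001, -1.0]]
ft_force: [-0.4, -0.1, -0.0]
grip_width: 0.0003
gripper_force: 0.0
```

```bash
python3 - <<'E'
from rig import grab_frame
import cv2,pickle,numpy as np
d={n:grab_frame(n) for n in("side","wrist")};pickle.dump(d,open('d1.pkl','wb'))
a=cv2.resize(d['side']['image'][60:235,190:330,::-1],(400,500));b=cv2.resize(d['wrist']['image'][:,:,::-1],(400,300))
c=np.zeros((500,800,3),np.uint8);c[:,:400]=a;c[:300,400:]=b;cv2.imwrite('pics/p2.png',c)
E
```

```text
(no output)
```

View pics/p2.png

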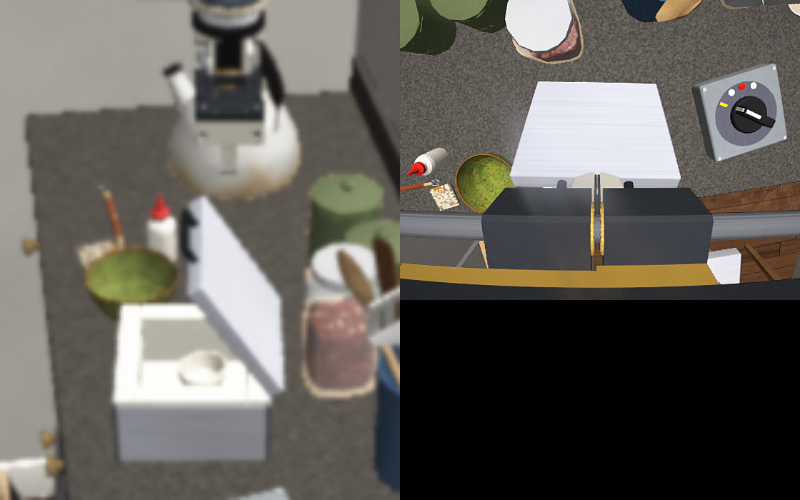

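>>> {"fn": "drive_tool", "kwargs": {"plan": [0, 0, 0, 0, 0, 0.75, 0, 0, 0, 0, 0, 0, 0.75, 0, 0, 0, 0, 0, 0, 0.75, 0, 0, 0, 0, 0, 0, 0.75, 0, 0, 0, 0, 0, 0, 0, 0]}}

```text
clock: 3.82
tool_pos: [0.5252, 0.1378, 0.2412]
orientation: [[0.99, -0.143, -0.003], [-0.143, -0.99, -0.001], [-0.003, 0.001, -1.0]]
ft_force: [0.3, 0.0, 0.3]
grip_width: 0.0005
gripper_force: 0.0
```

>>> {"fn": "drive_tool", "kwargs": {"plan": [0, 0, 0, -0.31, 0, 0.23, 0, 0, 0, 0, -0.31, 0, 0.23, 0, 0, 0, 0, -0.27, 0, 0.23, 0, 0, 0, 0, -0.27, 0, 0.23, 0, 0, 0, 0, -0.22, 0, 0.28, 0, 0, 0, 0, -0.22, 0, 0.28, 0]}}

```text
clock: 4.58
tool_pos: [0.4624, 0.1484, 0.1827]
orientation: [[0.99, -0.142, 0.0], [-0.142, -0.99, 0.0], [-0.0, -0.0, -1.0]]
ft_force: [2.5, 0.4, 1.1]
grip_width: 0.0004
gripper_force: 1.0
```

>>> {"fn": "drive_tool", "kwargs": {"plan": [0, 0, 0, -0.16, 0, 0.32, 0, 0, 0, 0, -0.16, 0, 0.32, 0, 0, 0, 0, -0.07, 0, 0.26, 0, 0, 0, 0, -0.07, 0, 0.26, 0, 0, 0, 0, 0, 0, 0, 0]}}

```text
clock: 5.2
tool_pos: [0.4443, 0.1508, 0.1362]
orientation: [[0.99, -0.142, -0.001], [-0.142, -0.99, -0.0], [-0.001, 0.001, -1.0]]
ft_force: [-0.7, -0.2, -0.5]
grip_width: 0.0003
gripper_force: 0.0
```

>>> {"fn": "drive_tool", "kwargs": {"plan": [0, 0, 0, 0, 0, 0.1, 0, 0, 0, 0, 0, 0.1, 0, 0, 0, 0, 0, 0, 0.05, 0]}}

```text
$.plan: bad value
```

>>> {"fn": "drive_tool", "kwargs": {"plan": [0, 0, 0, 0, 0, 0.1, 0, 0, 0, 0, 0, 0, 0.1, 0, 0, 0, 0, 0, 0, 0.05, 0]}}

```text
clock: 5.58
tool_pos: [0.4449, 0.151, 0.128]
orientation: [[0.99, -0.142, 0.0], [-0.142, -0.99, 0.0], [0.0, -0.0, -1.0]]
ft_force: [-12.0, -3.3, 36.5]
grip_width: 0.0006
gripper_force: 18.4
```

>>> {"fn": "drive_tool", "kwargs": {"plan": [0, 0, 0, 0, 0, 0, 0, 0, 0, 0, 0, 0, -0.5, 0, 0, 0, 0, 0, 0, -1, 0, 0, 0, 0, 0, 0, -1, 0, 0, 0, 0, 0, 0, -1, 0, 0, 0, 0, 0, 0, -0.3, 50]}}

```text
clock: 6.32
tool_pos: [0.4455, 0.1511, 0.2811]
orientation: [[0.99, -0.142, 0.004], [-0.142, -0.99, 0.001], [0.004, -0.001, -1.0]]
ft_force: [0.3, -0.1, -0.3]
grip_width: 0.0061
gripper_force: 0.0
```

>>> {"fn": "drive_tool", "kwargs": {"plan": [0, 0, 0, 0, 0.95, 0, 50, 0, 0, 0, 0, 0.95, 0, 50, 0, 0, 0, 0, 0.95, 0, 50, 0, 0, 0, 0, 0.95, 0, 50, 0, 0, 0, 0, 0.95, 0, 50, 0, 0, 0, 0, 0.95, 0, 50, 0, 0, 0, 0, 0.95, 0, 50, 0, 0, 0, 0, 0, 0, 50]}}

```text
clock: 7.32
tool_pos: [0.4064, -0.1139, 0.278]
orientation: [[0.989, -0.145, -0.001], [-0.145, -0.989, 0.0], [-0.001, -0.0, -1.0]]
ft_force: [0.1, 0.3, 1.1]
grip_width: 0.0502
gripper_force: 0.0
```

```bash
python3 - <<'E'
from rig import grab_frame
from h import *
import pickle
d={n:grab_frame(n) for n in("side","wrist")};pickle.dump(d,open('d2.pkl','wb'))
u,v=proj(d['wrist'],[[.501,-.13,.06]])[0];print(u,v)
u,v=int(min(max(u,90),470)),int(min(max(v,90),330))
print(u-90,v-90)
a=cv2.resize(d['side']['image'][130:230,220:300,::-1],(320,400));b=cv2.resize(d['wrist']['image'][v-90:v+90,u-90:u+90,::-1],(480,480),interpolation=cv2.INTER_CUBIC)
c=np.zeros((480,800,3),np.uint8);c[:400,:320]=a;c[:,320:]=b;cv2.imwrite('pics/p3.png',c)
E
```

```text
279.4363000227483 83.36840141422822
189 0
```

View pics/p3.png

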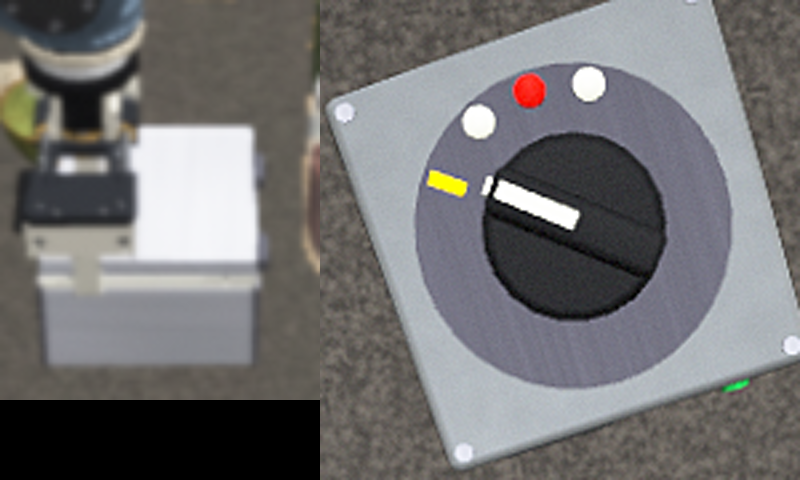

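```bash
python3 - <<'E'
from h import *
import pickle
f=pickle.load(open('d2.pkl','rb'))['wrist']
px=lambda L:(np.array(L,float)-[320,0])/(480/180)+[189,0]
c=onplane(f,px([[574,225]]),.056)[0];print('plate c',c)
s=onplane(f,px([[574,226]]),.068)[0];print('skirt c',s)
k=onplane(f,px([[345,112],[464,453],[791,345],[692,-1]]),.056);print('screws',k.mean(0))
m=onplane(f,px([[479,121],[530,91],[589,84],[448,183]]),.058);r=m-c;print(m.round(4),np.degrees(np.arctan2(r[:,1],r[:,0])),np.hypot(r[:,0],r[:,1]))
l=onplane(f,px([[578,219],[496,190]]),.099);e=l[1]-l[0];print(l,np.degrees(np.arctan2(e[1],e[0])))
e=onplane(f,px([[655,274],[502,222]]),.072);e=e[1]-e[0];print(np.degrees(np.arctan2(e[1],e[0])))
E
```

```text
plate c [ 0.49962737 -0.13468763  0.056     ]
skirt c [ 0.49848279 -0.13426977  0.068     ]
screws [ 0.49759247 -0.13411612  0.056     ]
[[ 0.5414 -0.1055  0.058 ]
 [ 0.549  -0.1255  0.058 ]
 [ 0.5484 -0.1471  0.058 ]
 [ 0.5213 -0.0907  0.058 ]] [ 34.9984968   10.55374104 -14.26937099  63.75574275] [0.05096007 0.05026365 0.05030569 0.04907954]
[[ 0.49850614 -0.13495448  0.099     ]
 [ 0.51168447 -0.10944345  0.099     ]] 62.68032389659423
63.47365265281103
```

>>> {"fn": "drive_tool", "kwargs": {"plan": [0, 0, -0.9, 0, 0, 0, 50, 0, 0, -0.9, 0, 0, 0, 50, 0, 0, -0.9, 0, 0, 0, 50, 0, 0, -0.9, 0, 0, 0, 50, 0, 0, -0.9, 0, 0, 0, 50, 0, 0, -0.9, 0, 0, 0, 50, 0, 0, -0.9, 0, 0, 0, 50, 0, 0, -0.85, 0, 0, 0, 50, 0, 0, 0, 0.2, 0.76, 0.5, 50, 0, 0, 0, 0.2, 0.76, 0.5, 50, 0, 0, 0, 0.2, 0.76, 0.5, 50, 0, 0, 0, 0, 0, 0, 50]}}

```text
clock: 8.93
tool_pos: [0.4997, -0.1307, 0.2169]
orientation: [[0.447, 0.894, -0.003], [0.894, -0.447, 0.001], [-0.0, -0.003, -1.0]]
ft_force: [-0.9, 0.6, 0.2]
grip_width: 0.0499
gripper_force: 0.0
```

```bash
cat > go.py <<'E'
import sys,numpy as np
from rig import ctrl
t=np.array([float(v) for v in sys.argv[1:4]]);yaw=float(sys.argv[4])
s=ctrl.read_state();R=np.array(s['orientation']);y=np.degrees(np.arctan2(R[1,0],R[0,0]))
print('pos',s['tool_pos'],'yaw',y,'tilt z',R[:,2],'shift units',R.T@(t-s['tool_pos'])/.04,'az units',-(yaw-y)/10,'j6',s['joint_positions'][5])
E
python3 go.py .4985 -.1343 .15 63
```

```text
pos [ 0.49969746 -0.13066953  0.21691926] yaw 63.42129282166852 tilt z [-0.00306019  0.00124337 -0.99999454] shift units [-0.09413415  0.01934567  1.67295117] az units 0.04212928216685228 j6 6.751109933097796
```

>>> {"fn": "drive_tool", "kwargs": {"plan": [0, 0, 0, -0.1, 0.02, 0.9, 50, 0, 0, 0, 0, 0, 0.9, 50, 0, 0, 0, 0, 0, 0.9, 50, 0, 0, 0, 0, 0, 0.5, 50, 0, 0, 0, 0, 0, 0.3, 50, 0, 0, 0, 0, 0, 0, 50]}}

```text
clock: 9.68
tool_pos: [0.4979, -0.1353, 0.0791]
orientation: [[0.448, 0.894, -0.0], [0.894, -0.448, 0.0], [-0.0, -0.001, -1.0]]
ft_force: [-0.4, 0.1, 0.0]
grip_width: 0.0504
gripper_force: 0.0
```

>>> {"fn": "drive_tool", "kwargs": {"plan": [0, 0, 0, 0, 0, 0, 0, 0, 0, 0, 0, 0, 0, 0, 0, 0, 0, 0, 0, 0, 0, 0, 0, 0, 0, 0, 0, 0, 0, 0, 0, 0, 0, 0, 0]}}

```text
clock: 10.3
tool_pos: [0.498, -0.1357, 0.0792]
orientation: [[0.449, 0.894, -0.0], [0.894, -0.449, 0.0], [-0.0, -0.0, -1.0]]
ft_force: [-1.8, 0.7, 5.0]
grip_width: 0.0157
gripper_force: 29.5
```

>>> {"fn": "drive_tool", "kwargs": {"plan": [0, 0, 0, 0, 0, -0.12, 0, 0, 0, 0, 0, 0, -0.12, 0, 0, 0, 0, 0, 0, -0.12, 0, 0, 0, 0, 0, 0, 0, 0]}}

```text
clock: 10.8
tool_pos: [0.4981, -0.1358, 0.094]
orientation: [[0.449, 0.894, 0.0], [0.894, -0.449, -0.0], [-0.0, 0.0, -1.0]]
ft_force: [-2.2, 1.2, 3.6]
grip_width: 0.0159
gripper_force: 29.5
```

>>> {"fn": "drive_tool", "kwargs": {"plan": [0, 0, 0.7, 0, 0, 0, 0, 0, 0, 0.7, 0, 0, 0, 0, 0, 0, 0.7, 0, 0, 0, 0, 0, 0, 0.7, 0, 0, 0, 0, 0, 0, 0.7, 0, 0, 0, 0, 0, 0, 0.7, 0, 0, 0, 0, 0, 0, 0.7, 0, 0, 0, 0, 0, 0, 0.4, 0, 0, 0, 0, 0, 0, 0, 0, 0, 0, 0]}}

```text
clock: 11.92
tool_pos: [0.4974, -0.1351, 0.0935]
orientation: [[0.984, 0.178, -0.002], [0.178, -0.984, 0.001], [-0.001, -0.002, -1.0]]
ft_force: [-4.2, 5.7, 2.3]
grip_width: 0.016
gripper_force: 29.5
```

```bash
python3 go.py .4985 -.1343 .094 10.3; python3 - <<'E'
from rig import grab_frame
from h import *
import pickle
d={n:grab_frame(n) for n in("side","wrist")};pickle.dump(d,open('d3.pkl','wb'))
cv2.imwrite('pics/p4.png',cv2.resize(d['wrist']['image'][:,:,::-1],(784,588)))
E
```

```text
pos [ 0.49740365 -0.13505117  0.0935037 ] yaw 10.261888814289541 tilt z [-0.00172034  0.00136658 -0.99999759] shift units [ 0.0302978  -0.01361665 -0.012429  ] az units -0.0038111185710459237 j6 59.31527293941192
```

View pics/p4.png

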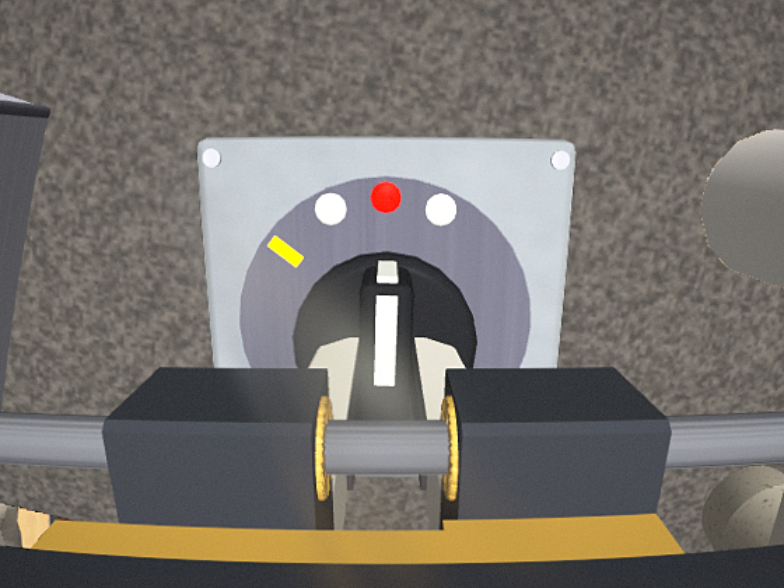

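>>> {"fn": "drive_tool", "kwargs": {"plan": [0, 0, 0, 0.02, 0, 0.12, 0, 0, 0, 0, 0, 0, 0.12, 0, 0, 0, 0, 0, 0, 0.12, 0, 0, 0, 0, 0, 0, 0.05, 0, 0, 0, 0, 0, 0, 0, 0]}}

```text
clock: 12.65
tool_pos: [0.4987, -0.1352, 0.0787]
orientation: [[0.984, 0.179, -0.001], [0.179, -0.984, 0.001], [-0.0, -0.001, -1.0]]
ft_force: [-10.0, 6.4, 23.8]
grip_width: 0.0158
gripper_force: 30.1
```

>>> {"fn": "drive_tool", "kwargs": {"plan": [0, 0, 0, 0, 0, 0.03, 0, 0, 0, 0, 0, 0, 0, 0, 0, 0, 0, 0, 0, 0, 50, 0, 0, 0, 0, 0, 0, 50, 0, 0, 0, 0, 0, 0, 50, 0, 0, 0, 0, 0, -0.8, 50, 0, 0, 0, 0, 0, -1, 50, 0, 0, 0, 0, 0, -1, 50, 0, 0, 0, -0.8, 0, -1, 50, 0, 0, 0, -0.8, 0, -0.5, 50, 0, 0, 0, -0.8, 0, 0, 50, 0, 0, 0, 0, 0, 0, 50]}}

```text
clock: 14.15
tool_pos: [0.4034, -0.1531, 0.2481]
orientation: [[0.984, 0.178, 0.0], [0.178, -0.984, -0.0], [0.0, 0.0, -1.0]]
ft_force: [0.5, -0.5, 0.1]
grip_width: 0.05
gripper_force: 0.0
```

```bash
python3 - <<'E'
from rig import grab_frame
from h import *
import pickle
d={n:grab_frame(n) for n in("side","wrist")};pickle.dump(d,open('d4.pkl','wb'))
u,v=proj(d['wrist'],[[.4985,-.1343,.06]])[0]
u,v=int(min(max(u,90),470)),int(min(max(v,90),330));print(u-90,v-90)
a=cv2.resize(d['side']['image'][130:230,220:300,::-1],(320,400));b=cv2.resize(d['wrist']['image'][v-90:v+90,u-90:u+90,::-1],(480,480),interpolation=cv2.INTER_CUBIC)
c=np.zeros((480,800,3),np.uint8);c[:400,:320]=a;c[:,320:]=b;cv2.imwrite('pics/p5.png',c)
E
```

```text
183 0
```

View pics/p5.png

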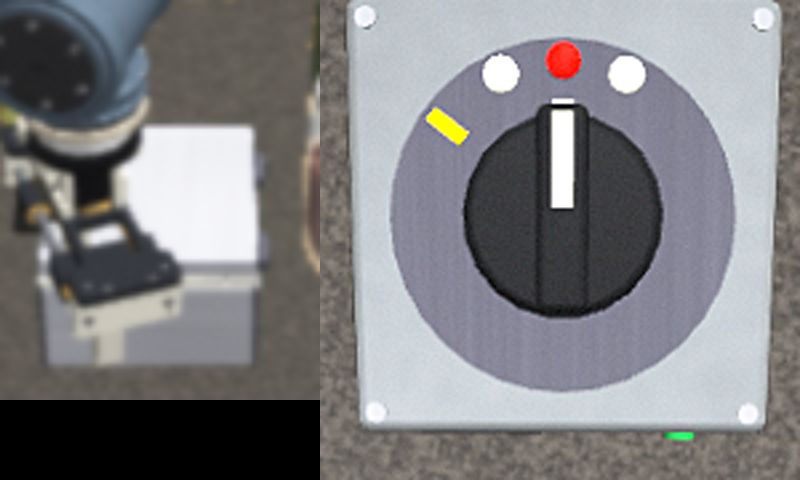

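>>> {"fn": "drive_tool", "kwargs": {"plan": [0, 0, 0, 0.8, 0, 0, 0, 0, 0, 0, 0.8, 0, 0, 0, 0, 0, 0, 0.8, 0, 0, 0, 0, 0, 0, 0, 0, 0.9, 0, 0, 0, 0, 0, 0, 0.9, 0, 0, 0, 0, 0, 0, 0.9, 0, 0, 0, 0, 0, 0, 0.9, 0, 0, 0, 0, 0, 0, 0, 0]}}

```text
clock: 15.25
tool_pos: [0.4991, -0.1352, 0.1019]
orientation: [[0.984, 0.18, -0.002], [0.18, -0.984, 0.001], [-0.002, -0.001, -1.0]]
ft_force: [-0.0, -0.5, 0.2]
grip_width: 0.0007
gripper_force: 0.0
```

>>> {"fn": "drive_tool", "kwargs": {"plan": [0, 0, 0, 0, 0, 0.05, 0, 0, 0, 0, 0, 0, 0.04, 0, 0, 0, 0, 0, 0, 0.04, 0, 0, 0, 0, 0, 0, 0, 0]}}

```text
clock: 15.75
tool_pos: [0.4993, -0.1357, 0.0992]
orientation: [[0.984, 0.179, 0.001], [0.179, -0.984, -0.0], [0.001, 0.0, -1.0]]
ft_force: [-0.9, 0.5, 4.2]
grip_width: 0.0005
gripper_force: 2.2
```

Contact at z = 0.099, exactly the home height. Press slightly harder, then retreat.

>>> {"fn": "drive_tool", "kwargs": {"plan": [0, 0, 0, 0, 0, 0.05, 0, 0, 0, 0, 0, 0, 0.03, 0, 0, 0, 0, 0, 0, 0, 0]}}

```text
clock: 16.12
tool_pos: [0.5007, -0.1363, 0.0988]
orientation: [[0.984, 0.179, 0.005], [0.179, -0.984, -0.002], [0.004, 0.003, -1.0]]
ft_force: [-5.5, 2.6, 34.1]
grip_width: 0.0005
gripper_force: 17.1
```

>>> {"fn": "drive_tool", "kwargs": {"plan": [0, 0, 0, 0, 0, -0.5, 0, 0, 0, 0, 0, 0, -1, 0, 0, 0, 0, 0, 0, -1, 0, 0, 0, 0, 0, 0, -1, 0, 0, 0, 0, 0, 0, -0.5, 0, 0, 0, 0, -0.8, 0, 0, 0, 0, 0, 0, -0.8, 0, 0, 0, 0, 0, 0, -0.8, 0, 0, 0, 0, 0, 0, 0, 0, 0, 0, 0, 0, 0, 0, 0, 0, 0, 0]}}

```text
$.plan: bad value
```

```bash
python3 - <<'E'
from rig import grab_frame
import cv2,numpy as np
a=grab_frame('wrist')['image'][:,:,::-1];b=grab_frame('scene')['image'][100:310,180:320,::-1]
cv2.imwrite('pics/p6.png',np.hstack([cv2.resize(a[:200,180:400],(440,400)),cv2.resize(b,(267,400))]))
E
```

```text
(no output)
```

View pics/p6.png

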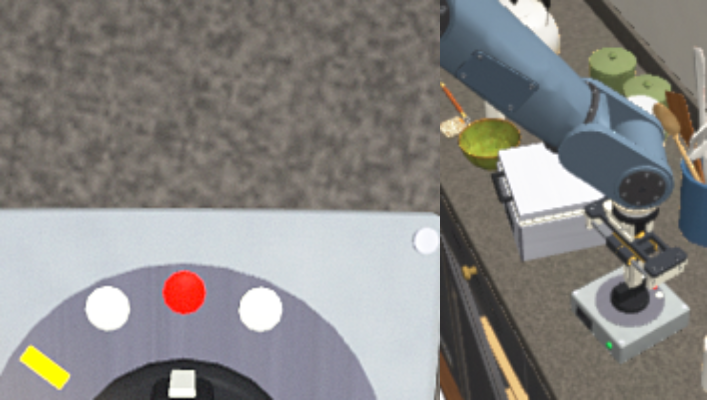

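>>> {"fn": "drive_tool", "kwargs": {"plan": [0, 0, 0, 0, 0, -0.5, 0, 0, 0, 0, 0, 0, -1, 0, 0, 0, 0, 0, 0, -1, 0, 0, 0, 0, 0, 0, -1, 0, 0, 0, 0, 0, 0, -0.5, 0, 0, 0, 0, 0, 0, 0, 0, 0, 0, 0, 0, 0, 0, 0]}}

```text
clock: 17.1
tool_pos: [0.4985, -0.1355, 0.2544]
orientation: [[0.984, 0.179, -0.001], [0.179, -0.984, 0.0], [-0.001, -0.001, -1.0]]
ft_force: [-1.1, 0.0, 0.2]
grip_width: 0.0006
gripper_force: 0.0
```

```bash
python3 -c "
from rig import ctrl
s=ctrl.read_state();print(s['tool_pos'],s['ft_force'],ctrl.sign_off())"
```

```text
the job is handed in; nothing more can be done
[ 0.49846545 -0.13548365  0.25438812] [-1.12105569  0.00693627  0.23912951] None
```

The job is handed in after about 17 s: the lid looks shut in the camera views, the dial's pointer lines up with the red mark, the dial is pressed down to its home height, and the arm is clear of everything; sign-off returned no verdict.

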